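# Night-time for the budgie corner

### The arm

A 6-joint arm with a two-finger parallel gripper is mounted at the origin on the work surface. World frame = base frame: x ahead of the robot, y to its left, z up, the work surface at z = 0. Lengths are in m, angles in rad, forces in N, time in s.
With the tool pointing down it reaches from about 0.35 to 0.975 m from the base axis. Payload 4.9 kg.
Tool frame: the origin (TCP) lies on the centre line of the jaws, within the pads' length; the fingertips stand 19 mm ahead of it and the grasp point (between the pads) is the TCP; z points along the fingers, y is the line along which they close (so a half turn about z gives the same grasp; the last joint's range is limited). The gripper opens to 85 mm and grips with 20 to 120 N. Pads are 22 mm wide; open, the fingers measure 114 mm over their backs; the gripper's body (76 mm by 85 mm) begins 54 mm behind the grasp point. The pads swing forward as they close: fully open they stand 13 mm farther back than shut.
Start: joints at [-1.282, 0.053, 1.613, -0, 1.476, -0.119], TCP at [0.248, -0.574, 0.25] pointing down, gripper open.
Joint ranges: [-3.01, 3.01], [-1.01, 2.22], [0.06, 2.58], [-1.02, 4.17], [0.09, 2.62], [-3.14, 3.14]. Speed limits (rad/s): [2.57, 2.57, 3.14, 3.14, 3.14, 3.14].

### API

Orientations are given as a unit quaternion [w, x, y, z].
In Python, from plant import state, grab_frame, ticket, spotter gives the robot as it stands.
- The arm moves only by the tool apply_moves, never from a script. Its argument "series" is a list of rows, each an object of numbers: "jaw": the closure, from 0 (fully open) to 1 (shut); "dx", "dy", "dz": the shift along the tool's x, y, z in mm; "turn": the turn about the tool's z in rad. A call has 1 to 5 rows; each row is the pose to reach, as a shift and turn from the pose commanded when the call began, along the tool's axes at that moment; what a row does not reach only later rows make up. A row lasts 1/12 s, in which the tool goes at most 41.7 mm and 7.16 degrees, less where a joint would pass 70% of its speed; a pose out of reach is approached as far as the arm can. A call with a gripper value outside its range is refused whole. The fingers move at their own pace and stop on an object; the grip force is fixed at half the most. Time passes only in rows, so rows that repeat a pose let the fingers close. It gives the time, the measured TCP pose, the force, the opening and the grip force at its end, in the units of the state.
- state(): the state, without advancing time (a new reading comes with each control period).
- grab_frame(name): name is "side" or "top"; returns a dict with "pixels" (420x560x3 uint8, red, green, blue), "mtx" (3x3 intrinsics, pixels), "camera_from_world" (4x4, takes a point from world to camera coordinates). Camera axes: x right, y down, z forward; pixel columns grow to the right and rows downward; lengths in m; the calibration is good to about 2 mm. A picture is of the moment at which its call begins. There is no depth.
- ticket.job_done(): hands the job in; it is judged then, once.
Trained networks look in a picture, given as the dict that the camera call returned (one of the last four; its "shot" number tells which), for a name from the list of things; names that differ only in an ending like _2 or _b are one class to them, and where a whole thing is asked for, a point or a joint stands for the part that bears it (a point fixed in the world has none). Each returns a list of dicts, best first, with "conf" (0 to 1); they miss things now and then, are a little off and sometimes report something else, mostly with a low value. They report only what shows in the picture. A call takes as long as a camera call. They do not tell look-alikes from the thing itself.
- spotter.outline_of(picture, target): "region" (420x560 bool, what is visible of it) and "extent" ([left, top, right, bottom] in pixels, round what is visible of it).
The state is a dict: "time": time; "joint_pos": joint angles; "joint_vel": joint speeds; "joint_efforts": joint torques, N m; "tool_pos": TCP position; "tool_rot": TCP orientation; "contact_force": force on the tool from outside, world axes, zero at the start; "ft_torque": the same for the moment, N m; "gripper_width": opening from 0.0 (shut) to 1.0 (fully open); "grasp_force": force on a finger pad.
Only numpy, scipy, OpenCV 4.12 (cv2) and the standard library are available. Lean on these libraries where they do the work, as an engineer would, in place of code of your own. Each camera call takes 0.05 s, during which the arm holds its last target. There are 200 camera calls.

### The job

Set the budgie's corner for the night by pressing, in this order: push the orange top of the round night light fully down so that it stays on, then press the red-dotted end of the black rocker on the white globe lamp fully down to switch the lamp off, then press the green key of the grey timer fully in and let it come up again. The bird must never be left in the dark, the timer may only be started once the lamp is off, and its red cancel key must not be pressed. Only press: do not pick up or push about the night light, the timer or anything else on the table.

Things in the scene. Friction and masses are not known exactly. Their poses are not given: they have to be found in the camera images.
- night: Round push-on night light, loose on the table, 350 g: white plastic base 104 mm across and 26 mm high with a round orange cap (72 mm across, flat top 56 mm across) in its middle. Origin: centre of the underside, z up. It may stand on the left or on the right of the lamp.
- night_cap (a joint): Travel of the night light's orange cap in m: 0 up (off), 0.008 fully down (on). Slides straight down against about 4 N of friction, meets a hard stop at 8 mm and stays where it is left (no spring).
- night_cap_top (a point): Centre of the orange cap's flat top; moves with the cap. 40 mm above the table when up, 32 mm when fully down.
- lamp: White plastic lamp base, 260 x 120 x 35 mm, fixed to the table, with a warm-white glowing globe 96 mm across on its far part (globe centre 150 mm along +x from the origin, top 138 mm above the table) and a black rocker switch on its near part. Origin: on the table right under the rocker's pivot; the base reaches from -55 to +205 mm along its x. x points from the rocker to the globe, z up.
- rocker (a joint): Angle of the black rocker in rad (a flat see-saw 76 mm long along the lamp's x, 38 mm wide, 8 mm thick, pivot 45 mm above the table): 0 level, about -0.18 (at most -0.2) lamp on (red-dotted end up), +0.2 at the hard stop, red-dotted end fully down, lamp off. Friction of about 0.06 N m holds it where it is left (2 to 5 N at the fingertip).
- rocker_red_end (a point): Centre of the red dot (18 mm across) on the rocker's top face, 28 mm from the pivot towards the lamp's -x; moves with the rocker: about 58 mm above the table when on, 47 mm when fully off. The end of the rocker lies 10 mm further out.
- timer: Grey plastic timer box, 130 x 80 x 36 mm, loose on the table, 450 g, turned any way round, on the other side of the lamp from the night light. A dark display strip lies along its +y edge on top; two round keys at its -y side, green at x = -40 mm, red at x = +40 mm, both at y = -12 mm. Origin: centre of the underside, z up.
- green_key (a joint): Travel of the green start key in m: 0 up, 0.006 fully in (hard stop). Spring return, 1.5 N to start moving and about 4.5 N fully in.
- green_key_top (a point): Centre of the green key's top (28 mm across), 48 mm above the table when up (12 mm above the box); moves with the key.
- red_key (a joint): Travel of the red cancel key in m, same build as the green key; must stay up at 0.
- red_key_top (a point): Centre of the red key's top (28 mm across), 48 mm above the table, 80 mm from the green key.
- jar: Closed glass jar with steel cap, 70 mm across, 95 mm high, behind one of the side devices. Origin: centre of underside. Bystander.
- chew_ring: Green silicone chew ring lying flat, 68 mm outside, 40 mm inside, 14 mm high, behind one of the side devices. Origin: centre of underside. Bystander.
- ladder: Small wooden bird ladder lying flat, 180 mm (x) by 70 mm, 12 mm high, at the left. Origin: centre of underside. Bystander.
- spoon: Stainless steel spoon, 160 mm long along its x, lying at the far right. Bystander.
- dish: Blue ceramic food bowl, 84 mm across, 35 mm high, at the far left. Origin: centre of underside. Bystander.
- mineral_block: Whitish mineral block, 70 x 45 x 30 mm, at the right. Origin: centre of underside. Bystander.
Things that resemble listed ones, but are neither listed nor needed, are in the scene too. What is shaped like the night but pink is not meant. Leave any yellow look-alike of the timer alone.

How it is judged:
By the outcome, as a careful person would: the job done as asked, in the order asked, and still so for the second after the job is handed in, with the robot touching nothing.
It also fails if it takes over 51 s, if anything falls off the work surface, if the arm or the gripper's body presses on something with over 40 N, if the wrist force passes 120 N, or if a joint passes its speed limit or range.

## Working session

There is one attempt and no reset: what is moved stays moved. The work goes in short steps, Python scripts to look and compute and a tool call to move; the robot and the scene stay as the last step left them, time stands still between calls to the robot, and variables do not carry over. Pictures are saved under pics/ and viewed, at most 10 in all, crops included, and the job is handed in when it is done.

Besides the shell and the picture viewer there is one more tool, called after "Request:" as name([rows], argument=value, ...), one row to a line, values as JSON. apply_moves: Moves the arm, as the interface text tells. Its arguments: {"type":"object","properties":{"series":{"type":"array","items":{"type":"object","properties":{"jaw":{"type":"number"},"dx":{"type":"number"},"dy":{"type":"number"},"dz":{"type":"number"},"turn":{"type":"number"}}}}},"required":["series"]}

```bash
mkdir -p pics && cat > h.py <<'E'
import numpy as np, cv2
from plant import state, grab_frame, ticket, spotter
def ray(f,u,v):
    T=np.array(f["camera_from_world"]);R=T[:3,:3];t=T[:3,3]
    d=R.T@np.linalg.inv(np.array(f["mtx"]))@np.array([u,v,1.]);return -R.T@t,d
def at(f,u,v,z):
    c,d=ray(f,u,v);return c+d*(z-c[2])/d[2]
def proj(f,p):
    T=np.array(f["camera_from_world"]);q=np.array(f["mtx"])@(T[:3,:3]@np.array(p)+T[:3,3]);return q[:2]/q[2]
def save(f,n):cv2.imwrite("pics/"+n,f["pixels"][:,:,::-1])
E
python3 - <<'E'
from h import *
a=grab_frame("top");b=grab_frame("side")
save(a,"top1.png");save(b,"side1.png")
print(state())
np.set_printoptions(precision=3,suppress=True)
for n,f in(("top",a),("side",b)):
    print(n,ray(f,280,210)[0])
    for t in["night","lamp","timer","rocker","green_key","red_key","night_cap"]:
        for r in spotter.outline_of(f,t):
            ys,xs=np.nonzero(r["region"]);print(t,round(r["conf"],2),r["extent"],xs.mean().round(1),ys.mean().round(1))
E
```

```text
{'time': 0.1, 'joint_pos': array([-1.28201547e+00,  5.33209237e-02,  1.61417333e+00, -1.40051343e-05,
        1.47602837e+00, -1.19025479e-01]), 'joint_vel': array([-0.00023273, -0.00144607, -0.00259068,  0.00058388, -0.00068153,
       -0.00187127]), 'joint_efforts': array([ 5.90882591e-04, -3.94904029e+01, -3.71364605e+01, -7.51872471e-05,
        3.95268420e-03, -9.45585583e-06]), 'tool_pos': array([ 0.24769957, -0.57322931,  0.24915735]), 'tool_rot': array([-9.60917237e-04,  9.79283083e-01,  2.02493733e-01, -8.87525471e-05]), 'contact_force': array([ 0.1149849 , -0.03129697,  0.18606146]), 'ft_torque': array([0.02424648, 0.02060685, 0.0201072 ]), 'grasp_force': 0.0, 'gripper_width': 1.0021097176429095}
top [ 0.329 -0.012  1.625]
night 0.81 [302.1, 190.7, 338.7, 223.2] 320.8 205.6
night 0.71 [349.4, 202.3, 385.2, 234.7] 365.8 220.1
night 0.26 [361.5, 147.2, 389.5, 170.3] 372.9 157.3
lamp 0.62 [249.4, 147.3, 290.1, 229.7] 270.1 189.9
timer 0.79 [168.5, 194.1, 210.5, 241.1] 189.9 217.4
rocker 0.56 [263.3, 197.2, 278.6, 222.3] 269.6 211.3
green_key 0.65 [176.9, 293.5, 187.1, 296.5] 1
[... 524 characters left out ...]
183.7
lamp 0.63 [334.5, 169.8, 346.3, 190.9] 341.9 180.1
lamp 0.55 [213.8, 169.4, 301.3, 250.6] 254.1 210.8
timer 0.82 [236.8, 296.1, 278.7, 350.8] 259.6 323.8
timer 0.65 [188.4, 254.3, 224.1, 301.7] 206.7 277.7
timer 0.58 [329.6, 139.2, 347.8, 166.8] 340.7 153.0
rocker 0.81 [265.6, 215.3, 287.4, 224.4] 273.8 218.8
green_key 0.63 [195.0, 253.5, 208.2, 266.6] 200.1 259.6
green_key 0.44 [257.4, 325.8, 270.3, 338.3] 263.7 331.0
red_key 0.6 [196.4, 277.5, 207.5, 289.1] 201.4 282.8
red_key 0.59 [256.7, 212.5, 286.9, 227.6] 273.1 218.9
red_key 0.58 [257.4, 298.2, 272.0, 310.7] 265.2 302.6
night_cap 0.8 [295.4, 186.7, 316.0, 202.1] 306.0 194.2
night_cap 0.48 [336.2, 173.0, 346.1, 191.0] 341.8 180.1
```

View pics/top1.png

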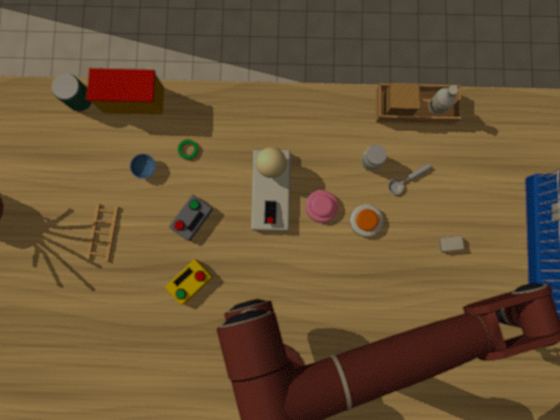

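View pics/side1.png

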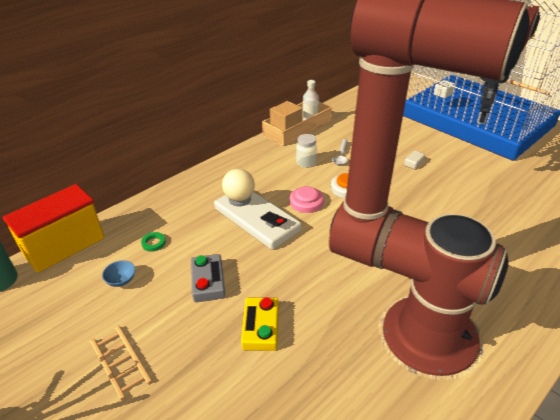

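Candidates: the orange-capped night light is at top (366,220); its pink look-alike at (321,206) is not meant. The grey timer is at top (190,217), with the green key at (195,205) and the red key at (180,225). The yellow box at (189,282) is the look-alike to leave alone. The rocker's red dot is at (270,220). I'll measure by colour and confirm in an enlarged crop.

```bash
python3 - <<'E'
from h import *
np.set_printoptions(precision=4,suppress=True)
a=grab_frame("top");b=grab_frame("side")
def blob(f,box,lo,hi,n,z):
    l,t,r,bt=box;hsv=cv2.cvtColor(f["pixels"],cv2.COLOR_RGB2HSV)
    m=np.zeros(hsv.shape[:2],np.uint8)
    h=hsv.astype(int);hh=(h[...,0]+90)%180 if lo[0]<0 else h[...,0]
    o=90 if lo[0]<0 else 0
    m=((hh>=lo[0]+o)&(hh<=hi[0]+o)&(h[...,1]>=lo[1])&(h[...,2]>=lo[2])).astype(np.uint8)
    k=np.zeros_like(m);k[t:bt,l:r]=m[t:bt,l:r]
    N,L,S,C=cv2.connectedComponentsWithStats(k)
    if N<2: print(n,"none");return
    i=1+S[1:,4].argmax();print(n,C[i],S[i],at(f,*C[i],z));return C[i]
R=((-8,140,70),(8,0,0));G=((40,80,40),(90,0,0));O=((3,180,120),(20,0,0))
for nm,f,bx in(("top",a,dict(n=(345,200,390,238),r=(258,195,284,228),g=(185,193,207,215),k=(168,213,192,236))),
            ("side",b,dict(n=(328,165,352,205),r=(255,205,292,232),g=(190,250,212,268),k=(190,274,214,294)))):
    print(nm);blob(f,bx["n"],*O,"orange",.04);blob(f,bx["r"],*R,"dot",.058);blob(f,bx["g"],*G,"green",.048);blob(f,bx["k"],*R,"red",.048)
for t in["lamp","night"]:
    for r in spotter.outline_of(a,t):
        m=r["region"].astype(np.uint8);c,_=cv2.findContours(m,0,2)
        print(t,r["conf"],cv2.minAreaRect(max(c,key=cv2.contourArea)))
for p in((270,220),(270,200),(252,228),(289,228)):print(p,at(a,*p,.04))
c1=cv2.resize(a["pixels"][185:245,160:300],None,fx=5.6,fy=5.6,interpolation=2)
c2=cv2.resize(a["pixels"][185:245,300:400],None,fx=4,fy=4,interpolation=2)
c2=np.pad(c2,((0,0),(0,c1.shape[1]-c2.shape[1]),(0,0)))
cv2.imwrite("pics/crop1.png",np.vstack([c1,c2])[:600,:800,::-1])
E
```

```text
top
orange [366.3976 219.3945] [357 210  20  20 327] [ 0.492  -0.2864  0.04  ]
dot [269.6471 219.9118] [267 217   7   7  34] [0.4807 0.0168 0.058 ]
green [193.7568 204.2973] [189 200  10  10  74] [0.5247 0.2563 0.048 ]
red [178.4857 224.9   ] [174 221  10   9  70] [0.4587 0.3011 0.048 ]
side
orange [343.0563 179.9155] [337 173  12  15 142] [ 0.4955 -0.2709  0.04  ]
dot [279.7273 220.1515] [276 218   8   5  33] [0.481  0.0166 0.058 ]
green [200.534  260.1942] [195 255  12  11 103] [0.5194 0.2618 0.048 ]
red [201.8839 283.0446] [196 278  13  11 112] [0.4539 0.3059 0.048 ]
lamp 0.69 ((270.61102294921875, 188.6695098876953), (38.62833023071289, 83.5879135131836), 1.4688007831573486)
night 0.82 ((365.5, 220.0), (32.0, 33.0), 90.0)
night 0.61 ((321.5, 206.0), (32.0, 31.0), 90.0)
(270, 220) [0.4822 0.016  0.04  ]
(270, 200) [0.5456 0.0177 0.04  ]
(252, 228) [0.4556 0.0717 0.04  ]
(289, 228) [ 0.4586 -0.0442  0.04  ]
```

View pics/crop1.png

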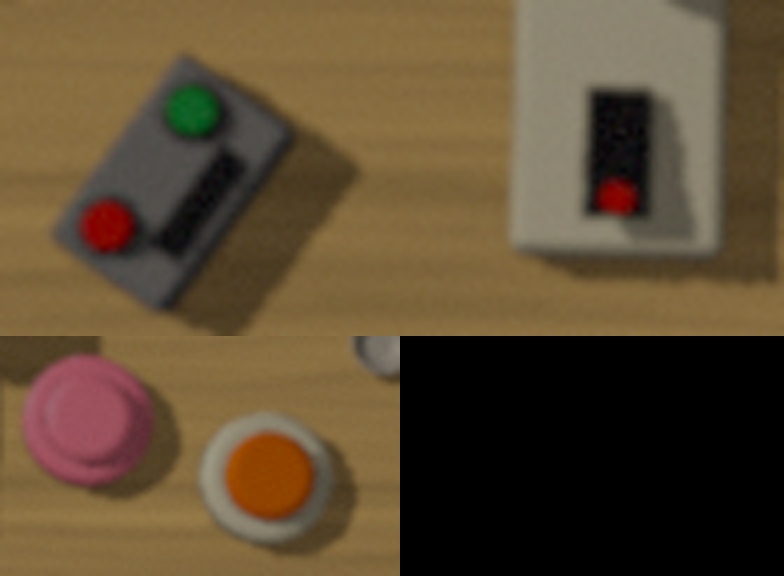

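The crop confirms three things: the grey timer's green key is its upper one, the orange-capped night light is distinct from the pink one, and the red dot sits at the rocker's near end. Next I close the gripper and move over to the night light.

Request:
apply_moves([
  {"dx": 34, "dy": -17, "turn": 0.08, "jaw": 1},
  {"dx": 68, "dy": -34, "turn": 0.16, "jaw": 1},
  {"dx": 102, "dy": -51, "turn": 0.25, "jaw": 1},
  {"dx": 136, "dy": -68, "turn": 0.33, "jaw": 1},
  {"dx": 170, "dy": -85, "turn": 0.408, "jaw": 1},
])

```text
invalid input at $.series[0]: expected keys jaw, dx, dy, dz, turn
```

Request:
apply_moves([
  {"dx": 34, "dy": -17, "dz": 0, "turn": 0.08, "jaw": 1},
  {"dx": 68, "dy": -34, "dz": 0, "turn": 0.16, "jaw": 1},
  {"dx": 102, "dy": -51, "dz": 0, "turn": 0.25, "jaw": 1},
  {"dx": 136, "dy": -68, "dz": 0, "turn": 0.33, "jaw": 1},
  {"dx": 170, "dy": -85, "dz": 0, "turn": 0.408, "jaw": 1},
])

```text
time: 1.42
tool_pos: [0.371, -0.4269, 0.2504]
tool_rot: [0.0, 1.0, -0.002, 0.0]
contact_force: [0.7, -0.9, -0.5]
gripper_width: 0.301
grasp_force: 0.0
```

Request:
apply_moves([
  {"dx": 24, "dy": -28, "dz": 0, "turn": 0, "jaw": 1},
  {"dx": 48, "dy": -56, "dz": 0, "turn": 0, "jaw": 1},
  {"dx": 72, "dy": -84, "dz": 20, "turn": 0, "jaw": 1},
  {"dx": 97, "dy": -112, "dz": 50, "turn": 0, "jaw": 1},
  {"dx": 121, "dy": -141, "dz": 80, "turn": 0, "jaw": 1},
])

```text
time: 1.83
tool_pos: [0.4863, -0.2941, 0.1791]
tool_rot: [0.001, 1.0, 0.0, 0.001]
contact_force: [0.3, -0.3, -0.6]
gripper_width: -0.006
grasp_force: 0.0
```

Request:
apply_moves([
  {"dx": 0, "dy": 0, "dz": 30, "turn": 0, "jaw": 1},
  {"dx": 0, "dy": 0, "dz": 60, "turn": 0, "jaw": 1},
  {"dx": 0, "dy": 0, "dz": 80, "turn": 0, "jaw": 1},
  {"dx": 0, "dy": 0, "dz": 80, "turn": 0, "jaw": 1},
])

```text
time: 2.17
tool_pos: [0.4818, -0.2924, 0.0928]
tool_rot: [-0.003, 1.0, 0.0, -0.004]
contact_force: [-1.4, 0.4, -1.1]
gripper_width: 0.003
grasp_force: 0.0
```

```bash
python3 - <<'E'
from h import *
b=grab_frame("side");a=grab_frame("top")
c1=cv2.resize(b["pixels"][130:230,260:400],None,fx=4,fy=4,interpolation=2)[:,:390]
c1=cv2.resize(b["pixels"][130:230,280:380],(400,400),interpolation=2)
c2=cv2.resize(a["pixels"][170:270,310:410],(400,400),interpolation=2)
cv2.imwrite("pics/c2.png",np.hstack([c1,c2])[:,:,::-1]);print(state()["time"],state()["tool_pos"],proj(a,[.492,-.286,.04]),proj(b,[.492,-.286,.04]))
E
```

```text
2.2667 [ 0.48440493 -0.2949708   0.09822205] [366.28205597 219.38636719] [347.05913717 178.37388631]
```

View pics/c2.png

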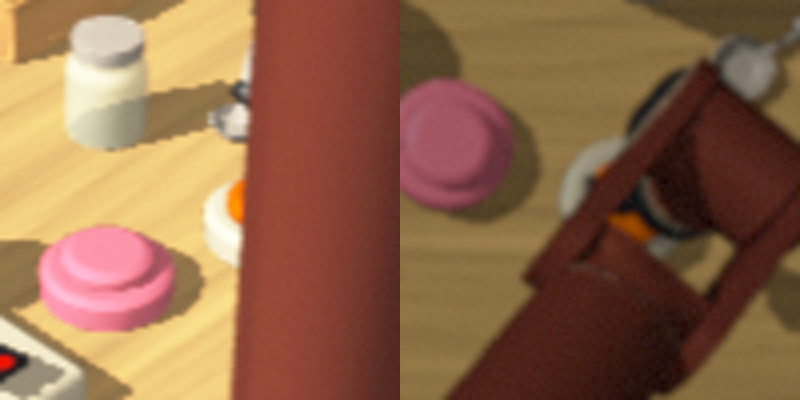

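The orange light sits under the gripper, clear of the pink one. I hold for a moment to see how well the pose settles.

Request:
apply_moves([
  {"dx": 0, "dy": 0, "dz": 0, "turn": 0, "jaw": 1},
  {"dx": 0, "dy": 0, "dz": 0, "turn": 0, "jaw": 1},
  {"dx": 0, "dy": 0, "dz": 0, "turn": 0, "jaw": 1},
])

```text
time: 2.52
tool_pos: [0.4857, -0.2963, 0.1008]
tool_rot: [0.001, 1.0, -0.0, 0.002]
contact_force: [-0.1, 0.1, 0.2]
gripper_width: 0.004
grasp_force: 0.0
```

Request:
apply_moves([
  {"dx": 3, "dy": -5, "dz": 5, "turn": 0, "jaw": 1},
  {"dx": 6, "dy": -10, "dz": 12, "turn": 0, "jaw": 1},
  {"dx": 6, "dy": -10, "dz": 20, "turn": 0, "jaw": 1},
  {"dx": 6, "dy": -10, "dz": 24, "turn": 0, "jaw": 1},
  {"dx": 6, "dy": -10, "dz": 26, "turn": 0, "jaw": 1},
])

```text
time: 2.93
tool_pos: [0.4899, -0.2843, 0.0707]
tool_rot: [-0.001, 1.0, 0.0, -0.001]
contact_force: [-1.0, 0.1, -1.0]
gripper_width: 0.0
grasp_force: 0.0
```

Request:
apply_moves([
  {"dx": 0, "dy": 0, "dz": 2, "turn": 0, "jaw": 1},
  {"dx": 0, "dy": 0, "dz": 4, "turn": 0, "jaw": 1},
  {"dx": 0, "dy": 0, "dz": 6, "turn": 0, "jaw": 1},
  {"dx": 0, "dy": 0, "dz": 8, "turn": 0, "jaw": 1},
  {"dx": 0, "dy": 0, "dz": 10, "turn": 0, "jaw": 1},
])

```text
time: 3.35
tool_pos: [0.4908, -0.2854, 0.0625]
tool_rot: [0.0, 1.0, -0.0, 0.0]
contact_force: [-0.3, -1.6, -0.3]
gripper_width: -0.0
grasp_force: 0.0
```

Request:
apply_moves([
  {"dx": 0, "dy": 0, "dz": 2, "turn": 0, "jaw": 1},
  {"dx": 0, "dy": 0, "dz": 4, "turn": 0, "jaw": 1},
  {"dx": 0, "dy": 0, "dz": 6, "turn": 0, "jaw": 1},
  {"dx": 0, "dy": 0, "dz": 8, "turn": 0, "jaw": 1},
  {"dx": 0, "dy": 0, "dz": 9, "turn": 0, "jaw": 1},
])

```text
time: 3.77
tool_pos: [0.4907, -0.2853, 0.0536]
tool_rot: [0.0, 1.0, -0.0, 0.0]
contact_force: [-1.4, 0.6, 2.6]
gripper_width: 0.001
grasp_force: 1.9
```

Request:
apply_moves([
  {"dx": 0, "dy": 0, "dz": 1, "turn": 0, "jaw": 1},
  {"dx": 0, "dy": 0, "dz": 2, "turn": 0, "jaw": 1},
  {"dx": 0, "dy": 0, "dz": 2, "turn": 0, "jaw": 1},
])

```text
time: 4.02
tool_pos: [0.4907, -0.2853, 0.0514]
tool_rot: [0.0, 1.0, -0.0, 0.0]
contact_force: [-0.8, -0.7, 2.5]
gripper_width: -0.003
grasp_force: 1.3
```

Cap is moving (about 4 N of friction); I press on gently until the stop shows as a force rise.

Request:
apply_moves([
  {"dx": 0, "dy": 0, "dz": 0.5, "turn": 0, "jaw": 1},
  {"dx": 0, "dy": 0, "dz": 1, "turn": 0, "jaw": 1},
  {"dx": 0, "dy": 0, "dz": 1, "turn": 0, "jaw": 1},
])

```text
time: 4.27
tool_pos: [0.4907, -0.2853, 0.051]
tool_rot: [0.0, 1.0, -0.0, -0.0]
contact_force: [-2.1, 0.4, 6.9]
gripper_width: 0.001
grasp_force: 3.1
```

Request:
apply_moves([
  {"dx": 0, "dy": 0, "dz": 0.5, "turn": 0, "jaw": 1},
  {"dx": 0, "dy": 0, "dz": 1, "turn": 0, "jaw": 1},
  {"dx": 0, "dy": 0, "dz": 1, "turn": 0, "jaw": 1},
])

```text
time: 4.52
tool_pos: [0.4908, -0.2853, 0.051]
tool_rot: [-0.0, 1.0, -0.0, -0.0]
contact_force: [-5.8, 2.6, 10.9]
gripper_width: -0.002
grasp_force: 5.9
```

The force rises with no more travel, so the cap is at its stop. I lift and travel to the rocker.

Request:
apply_moves([
  {"dx": 0, "dy": 0, "dz": -10, "turn": 0, "jaw": 1},
  {"dx": 0, "dy": 0, "dz": -40, "turn": 0, "jaw": 1},
  {"dx": 0, "dy": 0, "dz": -75, "turn": 0, "jaw": 1},
  {"dx": 0, "dy": 0, "dz": -75, "turn": 0, "jaw": 1},
])

```text
time: 4.85
tool_pos: [0.4943, -0.2878, 0.1321]
tool_rot: [0.004, 1.0, -0.0, 0.005]
contact_force: [1.4, -1.1, 0.9]
gripper_width: -0.001
grasp_force: 0.0
```

Request:
apply_moves([
  {"dx": -2, "dy": -30, "dz": 0, "turn": 0, "jaw": 1},
  {"dx": -4, "dy": -60, "dz": 0, "turn": 0, "jaw": 1},
  {"dx": -6, "dy": -90, "dz": 0, "turn": 0, "jaw": 1},
  {"dx": -8, "dy": -120, "dz": 0, "turn": 0, "jaw": 1},
  {"dx": -8, "dy": -150, "dz": 0, "turn": 0, "jaw": 1},
])

```text
time: 5.27
tool_pos: [0.4823, -0.1339, 0.1243]
tool_rot: [0.0, 1.0, -0.0, 0.0]
contact_force: [0.1, -0.4, -0.6]
gripper_width: 0.001
grasp_force: 0.0
```

Request:
apply_moves([
  {"dx": -2, "dy": -30, "dz": 0, "turn": 0, "jaw": 1},
  {"dx": -4, "dy": -60, "dz": 0, "turn": 0, "jaw": 1},
  {"dx": -6, "dy": -90, "dz": 0, "turn": 0, "jaw": 1},
  {"dx": -7, "dy": -120, "dz": 0, "turn": 0, "jaw": 1},
  {"dx": -7, "dy": -151, "dz": 0, "turn": 0, "jaw": 1},
])

```text
time: 5.68
tool_pos: [0.4755, 0.0172, 0.1244]
tool_rot: [-0.0, 1.0, -0.0, 0.001]
contact_force: [0.4, -0.1, 0.3]
gripper_width: 0.0
grasp_force: 0.0
```

Request:
apply_moves([
  {"dx": 0, "dy": 0, "dz": 0, "turn": 0, "jaw": 1},
  {"dx": 0, "dy": 0, "dz": 0, "turn": 0, "jaw": 1},
  {"dx": 0, "dy": 0, "dz": 0, "turn": 0, "jaw": 1},
])

```text
time: 5.93
tool_pos: [0.4758, 0.0156, 0.1245]
tool_rot: [0.0, 1.0, 0.0, 0.0]
contact_force: [0.3, -0.5, 0.3]
gripper_width: -0.001
grasp_force: 0.0
```

```bash
python3 - <<'E'
from h import *
np.set_printoptions(precision=4,suppress=True)
b=grab_frame("side");a=grab_frame("top");hh=0
print(state()["time"],state()["tool_pos"])
for f,(l,t,r,bt) in((a,(345,200,390,238)),(b,(328,165,372,205))):
    h=cv2.cvtColor(f["pixels"],cv2.COLOR_RGB2HSV)[t:bt,l:r].astype(int)
    m=((h[...,0]>=3)&(h[...,0]<=20)&(h[...,1]>=180)&(h[...,2]>=120)).astype(np.uint8)
    N,L,S,C=cv2.connectedComponentsWithStats(m)
    i=1+S[1:,4].argmax();p=C[i]+[l,t];print(p,S[i,4],at(f,*p,.032),at(f,*p,.04))
c1=cv2.resize(b["pixels"][120:270,205:405],(800,600),interpolation=2)
cv2.imwrite("pics/c3.png",c1[:,:,::-1])
E
```

```text
6.0333 [0.4759 0.015  0.1245]
[366.3508 219.4985] 325 [ 0.4925 -0.2876  0.032 ] [ 0.4917 -0.2862  0.04  ]
[347.1848 181.6825] 211 [ 0.487  -0.2816  0.032 ] [ 0.4804 -0.2729  0.04  ]
```

View pics/c3.png

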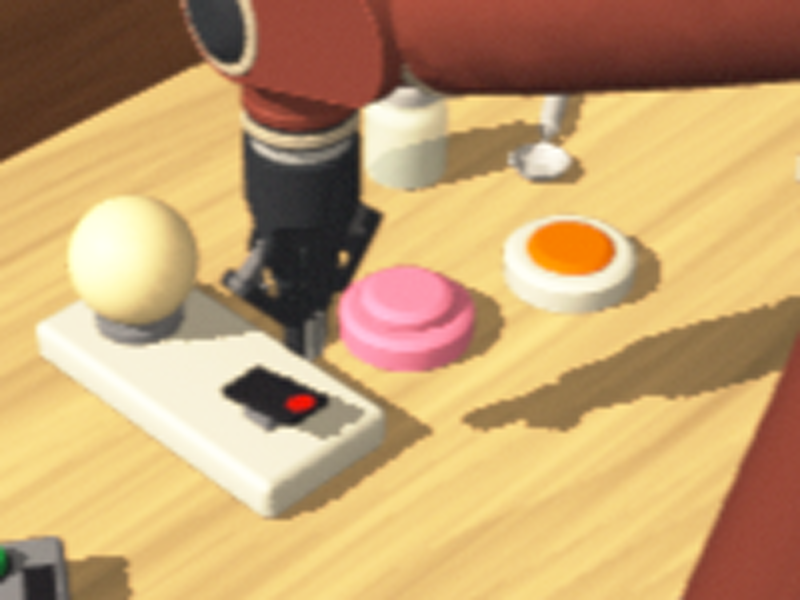

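The orange cap (crop 570,248) is visibly lower, brighter and has not moved. The gripper is above the red-dotted end; now down onto it.

Request:
apply_moves([
  {"dx": 0, "dy": -2, "dz": 15, "turn": 0, "jaw": 1},
  {"dx": 0, "dy": -2, "dz": 30, "turn": 0, "jaw": 1},
  {"dx": 0, "dy": -2, "dz": 38, "turn": 0, "jaw": 1},
  {"dx": 0, "dy": -2, "dz": 42, "turn": 0, "jaw": 1},
  {"dx": 0, "dy": -2, "dz": 44, "turn": 0, "jaw": 1},
])

```text
time: 6.45
tool_pos: [0.4753, 0.0172, 0.0797]
tool_rot: [-0.0, 1.0, -0.001, -0.001]
contact_force: [0.0, 0.4, 0.1]
gripper_width: 0.001
grasp_force: 0.0
```

Request:
apply_moves([
  {"dx": 0, "dy": 0, "dz": 2, "turn": 0, "jaw": 1},
  {"dx": 0, "dy": 0, "dz": 4, "turn": 0, "jaw": 1},
  {"dx": 0, "dy": 0, "dz": 6, "turn": 0, "jaw": 1},
  {"dx": 0, "dy": 0, "dz": 8, "turn": 0, "jaw": 1},
  {"dx": 0, "dy": 0, "dz": 10, "turn": 0, "jaw": 1},
])

```text
time: 6.87
tool_pos: [0.4759, 0.0178, 0.0708]
tool_rot: [0.0, 1.0, -0.0, 0.0]
contact_force: [-2.7, 0.4, 4.5]
gripper_width: -0.002
grasp_force: 2.0
```

Request:
apply_moves([
  {"dx": 0, "dy": 0, "dz": 1, "turn": 0, "jaw": 1},
  {"dx": 0, "dy": 0, "dz": 2, "turn": 0, "jaw": 1},
  {"dx": 0, "dy": 0, "dz": 2, "turn": 0, "jaw": 1},
])

```text
time: 7.12
tool_pos: [0.4755, 0.0178, 0.0683]
tool_rot: [0.0, 1.0, -0.0, -0.0]
contact_force: [-2.3, -0.6, 2.3]
gripper_width: 0.001
grasp_force: 1.3
```

Request:
apply_moves([
  {"dx": 0, "dy": 0, "dz": 1, "turn": 0, "jaw": 1},
  {"dx": 0, "dy": 0, "dz": 2, "turn": 0, "jaw": 1},
  {"dx": 0, "dy": 0, "dz": 2, "turn": 0, "jaw": 1},
])

```text
time: 7.37
tool_pos: [0.4756, 0.0178, 0.067]
tool_rot: [-0.0, 1.0, -0.0, -0.001]
contact_force: [-4.8, -0.9, 6.9]
gripper_width: -0.002
grasp_force: 4.1
```

Request:
apply_moves([
  {"dx": 0, "dy": 0, "dz": 0.5, "turn": 0, "jaw": 1},
  {"dx": 0, "dy": 0, "dz": 1, "turn": 0, "jaw": 1},
  {"dx": 0, "dy": 0, "dz": 1, "turn": 0, "jaw": 1},
])

```text
time: 7.62
tool_pos: [0.4757, 0.0178, 0.0668]
tool_rot: [0.0, 1.0, 0.0, -0.001]
contact_force: [-8.4, -0.4, 12.5]
gripper_width: -0.0
grasp_force: 7.2
```

Hard stop reached again, as expected at TCP z = 0.067. I lift and check the lamp before starting the timer.

Request:
apply_moves([
  {"dx": 0, "dy": 0, "dz": -10, "turn": 0, "jaw": 1},
  {"dx": 0, "dy": 0, "dz": -40, "turn": 0, "jaw": 1},
  {"dx": 0, "dy": 0, "dz": -70, "turn": 0, "jaw": 1},
  {"dx": 0, "dy": 0, "dz": -70, "turn": 0, "jaw": 1},
])

```text
time: 7.95
tool_pos: [0.4801, 0.0175, 0.1423]
tool_rot: [0.001, 1.0, -0.0, 0.006]
contact_force: [2.4, -0.1, 0.4]
gripper_width: 0.001
grasp_force: 0.0
```

Request:
apply_moves([
  {"dx": 6, "dy": -30, "dz": 0, "turn": 0, "jaw": 1},
  {"dx": 12, "dy": -60, "dz": 0, "turn": 0, "jaw": 1},
  {"dx": 18, "dy": -90, "dz": 0, "turn": 0, "jaw": 1},
  {"dx": 23, "dy": -120, "dz": 0, "turn": 0, "jaw": 1},
])

```text
time: 8.28
tool_pos: [0.4994, 0.1392, 0.1356]
tool_rot: [-0.0, 1.0, -0.0, 0.001]
contact_force: [-0.5, -0.7, 0.1]
gripper_width: -0.001
grasp_force: 0.0
```

```bash
python3 - <<'E'
from h import *
b=grab_frame("side");a=grab_frame("top")
print(state()["time"],state()["tool_pos"])
c1=cv2.resize(b["pixels"][150:260,190:390],(800,440),interpolation=2)
cv2.imwrite("pics/c4.png",c1[:,:,::-1])
for p in((.523,.2575,.048),(.457,.3025,.048)):print(proj(a,p),proj(b,p))
E
```

```text
8.3833 [0.49944349 0.1411586  0.13565677]
[193.34757389 204.8241298 ] [201.0536858 258.6304404]
[178.00341575 225.42087816] [202.25662772 281.62280047]
```

View pics/c4.png

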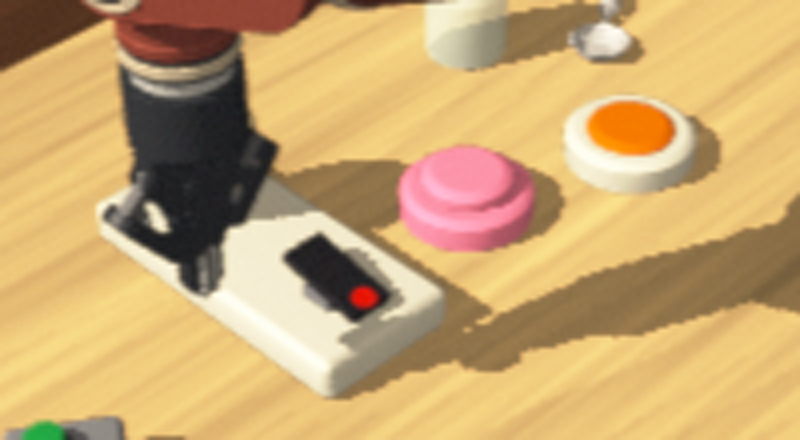

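The rocker's red end (crop 365,298) is now down. The globe is hidden behind the gripper, so I check its brightness from above once over the timer.

Request:
apply_moves([
  {"dx": 6, "dy": -30, "dz": 0, "turn": 0, "jaw": 1},
  {"dx": 12, "dy": -60, "dz": 0, "turn": 0, "jaw": 1},
  {"dx": 18, "dy": -90, "dz": 10, "turn": 0, "jaw": 1},
  {"dx": 23, "dy": -118, "dz": 30, "turn": 0, "jaw": 1},
  {"dx": 23, "dy": -118, "dz": 45, "turn": 0, "jaw": 1},
])

```text
time: 8.8
tool_pos: [0.5229, 0.2595, 0.0903]
tool_rot: [-0.001, 1.0, 0.001, 0.002]
contact_force: [-0.4, -0.7, -0.6]
gripper_width: -0.002
grasp_force: 0.0
```

Request:
apply_moves([
  {"dx": 0, "dy": 0, "dz": 0, "turn": 0, "jaw": 1},
  {"dx": 0, "dy": 0, "dz": 0, "turn": 0, "jaw": 1},
])

```text
time: 8.97
tool_pos: [0.521, 0.2553, 0.0892]
tool_rot: [0.0, 1.0, -0.0, -0.001]
contact_force: [1.4, 0.6, 1.3]
gripper_width: 0.002
grasp_force: 0.0
```

```bash
python3 - <<'E'
from h import *
b=grab_frame("side");a=grab_frame("top");t0=cv2.imread("pics/top1.png")[:,:,::-1];s0=cv2.imread("pics/side1.png")[:,:,::-1]
print(state()["time"],state()["tool_pos"])
print("globe",t0[155:168,264:278].mean((0,1)),a["pixels"][155:168,264:278].mean((0,1)),s0[178:195,230:248].mean((0,1)),b["pixels"][178:195,230:248].mean((0,1)))
c=np.hstack([cv2.resize(b["pixels"][160:310,165:315],(400,400),interpolation=2),cv2.resize(a["pixels"][140:240,170:270],(400,400),interpolation=2)])
cv2.imwrite("pics/c5.png",c[:,:,::-1])
E
```

```text
9.0667 [0.52241155 0.25520905 0.09138534]
globe [148.60989011 135.63186813  91.48901099] [154.31318681 141.21978022  95.89010989] [238.36928105 223.85947712 164.7875817 ] [242.72222222 230.56862745 175.40196078]
```

View pics/c5.png

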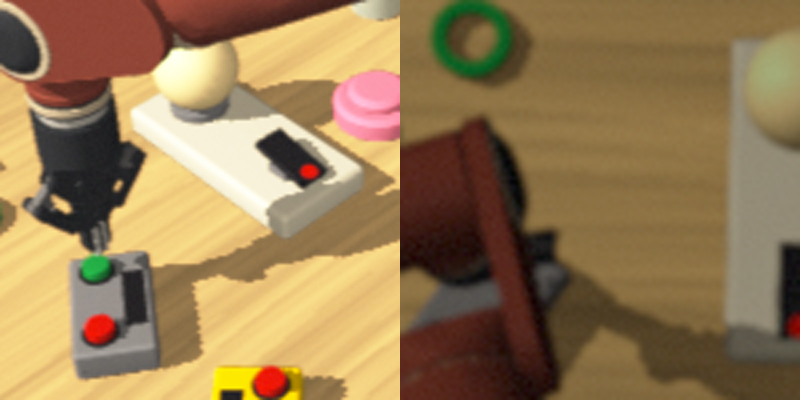

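The tip is over the green key. The globe's rendered colour has not changed, so I check the rocker angle by triangulating the red dot.

```bash
python3 - <<'E'
from h import *
np.set_printoptions(precision=4,suppress=True)
def dot(f,l,t,r,b):
    p=f[t:b,l:r].astype(float);w=np.clip(p[...,0]-1.8*np.maximum(p[...,1],p[...,2])-15,0,None)
    y,x=np.mgrid[t:b,l:r];return (w*x).sum()/w.sum(),(w*y).sum()/w.sum()
a=grab_frame("top");b=grab_frame("side")
def tri(pa,pb):
    (c1,d1),(c2,d2)=ray(a,*pa),ray(b,*pb)
    s=np.linalg.lstsq(np.c_[d1,-d2],c2-c1,rcond=None)[0];return (c1+s[0]*d1+c2+s[1]*d2)/2
t0=cv2.imread("pics/top1.png")[:,:,::-1];s0=cv2.imread("pics/side1.png")[:,:,::-1]
A=(260,205,282,232);B=(265,208,292,234)
for x,y in((t0,s0),(a["pixels"],b["pixels"])):
    p,q=dot(x,*A),dot(y,*B);print(np.array(p),np.array(q),tri(p,q))
E
```

```text
[269.6969 219.7684] [279.6812 220.2863] [0.4812 0.0166 0.0574]
[269.684  220.9781] [280.5486 223.8503] [0.4784 0.0166 0.046 ]
```

The red dot dropped from 57.4 to 46.0 mm, so the rocker is fully off. Now the green key.

Request:
apply_moves([
  {"dx": 0, "dy": -2, "dz": 6, "turn": 0, "jaw": 1},
  {"dx": 0, "dy": -2, "dz": 12, "turn": 0, "jaw": 1},
  {"dx": 0, "dy": -2, "dz": 16, "turn": 0, "jaw": 1},
  {"dx": 0, "dy": -2, "dz": 19, "turn": 0, "jaw": 1},
  {"dx": 0, "dy": -2, "dz": 21, "turn": 0, "jaw": 1},
])

```text
time: 9.58
tool_pos: [0.5213, 0.2576, 0.0686]
tool_rot: [0.0, 1.0, -0.0, -0.001]
contact_force: [0.0, -0.5, 0.0]
gripper_width: -0.005
grasp_force: 0.0
```

Request:
apply_moves([
  {"dx": 0, "dy": 0, "dz": 2, "turn": 0, "jaw": 1},
  {"dx": 0, "dy": 0, "dz": 4, "turn": 0, "jaw": 1},
  {"dx": 0, "dy": 0, "dz": 5, "turn": 0, "jaw": 1},
  {"dx": 0, "dy": 0, "dz": 6, "turn": 0, "jaw": 1},
  {"dx": 0, "dy": 0, "dz": 6, "turn": 0, "jaw": 1},
])

```text
time: 10.0
tool_pos: [0.5217, 0.2578, 0.0637]
tool_rot: [0.0, 1.0, -0.0, -0.0]
contact_force: [-2.7, -0.9, 3.0]
gripper_width: 0.003
grasp_force: 1.6
```

Request:
apply_moves([
  {"dx": 0, "dy": 0, "dz": 1, "turn": 0, "jaw": 1},
  {"dx": 0, "dy": 0, "dz": 2, "turn": 0, "jaw": 1},
  {"dx": 0, "dy": 0, "dz": 2, "turn": 0, "jaw": 1},
])

```text
time: 10.25
tool_pos: [0.522, 0.2579, 0.0617]
tool_rot: [-0.0, 1.0, -0.0, 0.0]
contact_force: [-2.3, -1.9, 4.2]
gripper_width: -0.001
grasp_force: 2.0
```

Request:
apply_moves([
  {"dx": 0, "dy": 0, "dz": 1, "turn": 0, "jaw": 1},
  {"dx": 0, "dy": 0, "dz": 1.5, "turn": 0, "jaw": 1},
  {"dx": 0, "dy": 0, "dz": 1.5, "turn": 0, "jaw": 1},
])

```text
time: 10.5
tool_pos: [0.522, 0.2579, 0.061]
tool_rot: [-0.0, 1.0, -0.0, 0.0]
contact_force: [-4.6, -1.2, 8.3]
gripper_width: -0.002
grasp_force: 4.2
```

Request:
apply_moves([
  {"dx": 0, "dy": 0, "dz": 0.5, "turn": 0, "jaw": 1},
  {"dx": 0, "dy": 0, "dz": 1, "turn": 0, "jaw": 1},
  {"dx": 0, "dy": 0, "dz": 1, "turn": 0, "jaw": 1},
])

```text
time: 10.75
tool_pos: [0.5221, 0.2579, 0.0609]
tool_rot: [0.0, 1.0, -0.0, -0.0]
contact_force: [-6.8, -3.3, 13.6]
gripper_width: 0.002
grasp_force: 6.7
```

Fully in at the stop; lift clear and look once more.

Request:
apply_moves([
  {"dx": 0, "dy": 0, "dz": -10, "turn": 0, "jaw": 1},
  {"dx": 0, "dy": 0, "dz": -40, "turn": 0, "jaw": 1},
  {"dx": 0, "dy": 0, "dz": -80, "turn": 0, "jaw": 1},
  {"dx": 0, "dy": 0, "dz": -110, "turn": 0, "jaw": 1},
  {"dx": 0, "dy": 0, "dz": -110, "turn": 0, "jaw": 1},
])

```text
time: 11.17
tool_pos: [0.526, 0.2594, 0.1773]
tool_rot: [-0.002, 1.0, -0.0, 0.007]
contact_force: [0.5, 0.6, 1.3]
gripper_width: -0.004
grasp_force: 0.0
```

Request:
apply_moves([
  {"dx": 0, "dy": 0, "dz": 0, "turn": 0, "jaw": 1},
  {"dx": 0, "dy": 0, "dz": 0, "turn": 0, "jaw": 1},
  {"dx": 0, "dy": 0, "dz": 0, "turn": 0, "jaw": 1},
])

```text
time: 11.42
tool_pos: [0.5207, 0.2574, 0.1668]
tool_rot: [0.001, 1.0, -0.0, -0.002]
contact_force: [-0.8, -0.1, -0.4]
gripper_width: 0.006
grasp_force: 0.0
```

```bash
python3 - <<'E'
from h import *
b=grab_frame("side")
print(state()["time"],state()["tool_pos"])
cv2.imwrite("pics/c6.png",cv2.resize(b["pixels"][160:310,170:370],(800,600),interpolation=2)[:,:,::-1])
E
```

```text
11.4667 [0.52063581 0.25740709 0.16664451]
```

View pics/c6.png

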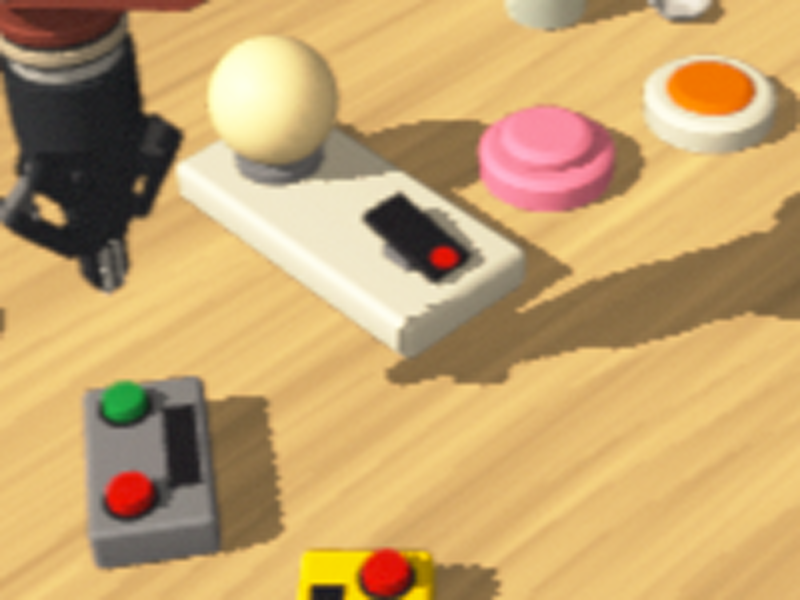

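The night light's cap is down (710,88), the rocker's red end is down (443,257), the green key is up again (125,402), the red key was never touched and nothing has shifted. Handing in.

```bash
python3 -c "from plant import ticket;print(ticket.job_done())"
```

```text
the job is handed in; nothing more can be done
None
```

I pressed the night light on, the lamp's rocker off and the timer's green key in and back up, in that order, and handed the job in at about 11.5 s; each press reached its hard stop, though the lamp globe's rendered colour didn't change, so lamp-off rests on the rocker's measured position.

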